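# Third hand at the measuring fixture

## Task

Pick up the long two-humped bracket from the rubber mat and set it down gently on the round black fixture plate, then, with it flat on the plate, its slotted edge away from the sprung fence and its end up against the end stop, push it squarely against the fence with a steady 10 N or so (fence pointer between the two marks on the gauge rail), never driving the fence to the bottom of its travel. Hold that push without wavering so that a colleague can drive the screws: wait a couple of seconds and finish still holding the bracket there. Leave the other things on the bench alone.

Things in the scene. Friction and masses are not known exactly. Their poses are not given: they have to be found in the camera images.
- bracket: The part: bare steel bracket, 150 mm long (y), 0.3 to 0.55 kg. Flange 10 mm thick, from x = -30 mm (edge with two U slots at y = +-46, 14 wide, 18 deep) to x = +38 mm (straight back edge, goes against the fence). A web stands on it. Origin on the underside below the web's middle, z up. Starts upright on the mat, in its near or far place, slotted edge roughly towards the robot.
- bracket_web (a point): Middle of the bracket's web top, 44 mm above the underside. The web is 12 mm thick (x from -6 to +6 mm) and runs the whole length; two round humps at y = +-46 mm reach 58 mm. Between the humps, 24 mm either side of the middle, its top is straight: the place to grip it across its thickness.
- fixture: Fixed round black tooling plate on a white foot, 320 mm across, top 30 mm above the bench, to either side of the robot, turned up to 0.35 rad. Origin on the bench below its centre; x points squarely towards the fence, y to the end stop. A grey spring housing 20 mm high stands behind the fence from x = 85 mm. Two bright inserts at x = -21, y = +-46 mm come to lie under the bracket's slots.
- end_stop (a point): Middle of the face of the fixed steel end stop, 11 mm above the plate, on the plate at fixture x = -6, y = +75 mm; the face looks to -y. The block measures 40 mm in x, 20 mm in y and is 22 mm high. A square bracket lying against it has its origin at fixture y = 0.
- gauge (a point): Point on the fixed gauge rail (8 mm high, at fixture y = -88 mm) midway between its two dark marks, 7.5 mm apart (inner faces, along x). A dark upright pin on the fence's end is the pointer: it stands midway at 10 N and between the marks from 7 to 13 N.
- plate_top (a point): The centre of the plate's top surface, 30 mm above the bench, axes as the fixture's.
- fence_face (a point): Middle of the sprung fence's front face, 6 mm above the plate; moves with the fence, axes as the fixture's. The fence is an aluminium bar 150 mm long (y), 16 mm thick (x), its top 20 mm above the plate (underside 1 mm above it). Unpressed, its face lies at fixture x = +25.5 mm; it slides only in +x.
- fence (a joint): How far the fence has been pushed back against its spring, m: 0 unpressed, hard stop at 0.022. Spring 800 N/m without preload, so 0.0125 is 10 N (dry friction 0.2 N).
- mat: Fixed black rubber mat, 310 mm (x) by 210 mm (y), 4 mm thick, on the other side of the robot from the fixture. Origin under its centre. The two brackets lie on it, one near the robot and one far, about 150 mm apart.
- short_bracket: Bystander on the mat: the same section but 95 mm long, with one hump (in the middle) and one slot.
- clamp_knob: Bystander on the fixture plate, near its front edge: black clamp knob 28 mm across, 26 mm high; origin under its centre.
- ref_ball: Bystander: white reference ball on a post with a dark foot 56 mm across, 81 mm high, beyond the task's things.
- ring_gauge: Bystander: steel ring gauge 72 mm across, 22 mm high, in front of the robot, nearer than the plate and mat.
- steel_block: Bystander: dark steel block 25 x 50 x 75 mm high, beyond the task's things.
- driver: Bystander: screwdriver lying to the robot's right.
- mouse: Bystander: computer mouse about 100 mm long, to the robot's left near the keyboard.

How it is judged:
By the outcome, as a careful person would: the job done as asked, in the order asked, and still so for the second after the job is handed in, while the arm keeps its last pose, push and grip.
It also fails if it takes over 48 s, if anything falls off the work surface, if the arm or the gripper's body presses on something with over 40 N, if the wrist force passes 120 N, or if a joint passes its speed limit or range.

## Robot

A 6-joint arm with a two-finger parallel gripper is mounted at the origin on the work surface. World frame = base frame: x ahead of the robot, y to its left, z up, the work surface at z = 0. Lengths are in m, angles in degrees, forces in N, time in s.
With the tool pointing down it reaches from about 0.35 to 0.775 m from the base axis. Payload 5.5 kg.
Tool frame: the origin (TCP) lies midway between the tips of the shut fingers; the grasp point (between the pads) lies bot.hold_point_z behind it (bot.hold_point_z is the distance from the TCP to the grasp point, in m); z points along the fingers, y is the line along which they close (so a half turn about z gives the same grasp; the last joint's range is limited). The gripper opens to 85 mm and grips with 20 to 120 N. Pads are 22 mm wide; open, the fingers measure 114 mm over their backs; the gripper's body (76 mm by 85 mm) begins 54 mm behind the grasp point. The pads swing forward as they close: fully open they stand 13 mm farther back than shut.
Start: joints at [-71.597, 17.945, 2.641, 74.691, 0, 82.002], TCP at [0.256, -0.515, 0.231] pointing down, gripper open.
Joint ranges: [-158.12, 158.12], [-49.38, 96.58], [-58.88, 72.47], [-126.05, 133.96], [-84.25, 85.87], [-180, 180]. Speed limits (degrees/s): [147.25, 147.25, 180, 180, 180, 180].

## Interface

Orientations are given as a 3x3 rotation matrix whose columns are the frame's x, y, z axes.
In Python, from cell import telemetry, camera, workorder, bot gives the robot as it stands.
- The arm moves only by the tool step_arm, never from a script. Its argument "deltas" is a list of rows, each a list of 3 entries, a list of its own where there are three numbers: the gripper command: -1 is fully open, 1 is shut, values between are in proportion, then the shift along the tool's x, y, z in cm, then the turn, a rotation vector about the tool's x, y, z in degrees. In form: [[grip, [x, y, z], [wx, wy, wz]], ...]. A call has 1 to 20 rows; each row shifts and turns the commanded pose from where the row before left it, along the tool's axes as they then stand; what a row does not reach is not made up. A row lasts 1/12 s, in which the tool goes at most 41.7 mm and 7.16 degrees, less where a joint would pass 70% of its speed; a pose out of reach is approached as far as the arm can. A call with a gripper value outside its range is refused whole. The fingers move at their own pace and stop on an object; the grip force is fixed at half the most. Time passes only in rows, so rows that do not move let the fingers close. It gives the time, the measured TCP pose, the force, the opening and the grip force at its end, in the units of the state.
- telemetry.observe(): the state, without advancing time (a new reading comes with each control period).
- camera(name): name is "scene" or "top" or "wrist"; returns a dict with "color" (480x640x3 uint8, blue, green, red), "mtx" (3x3 intrinsics, pixels), "distortion" ([k1, k2, p1, p2, k3] as OpenCV has them; the pictures are not rectified), "view" (4x4, takes a point from world to camera coordinates). Camera axes: x right, y down, z forward; pixel columns grow to the right and rows downward; lengths in m; the calibration is good to about 2 mm. A picture is of the moment at which its call begins. There is no depth.
- workorder.sign_off(): hands the job in; it is judged then, once.
The state is a dict: "time_s": time; "joint_positions": joint angles; "qd": joint speeds; "joint_torque": joint torques, N m; "tool_pos": TCP position; "orientation": TCP orientation; "contact_force": force on the tool from outside, world axes, zero at the start; "ft_torque": the same for the moment, N m; "gripper_width": opening from 0.0 (shut) to 1.0 (fully open); "finger_force": force on a finger pad.
Only numpy, scipy, OpenCV 4.12 (cv2) and the standard library are available. Lean on these libraries where they do the work, as an engineer would, in place of code of your own. Each camera call takes 0.05 s, during which the arm holds its last target. There are 200 camera calls.

## Working session

There is one attempt and no reset: what is moved stays moved. The work goes in short steps, Python scripts to look and compute and a tool call to move; the robot and the scene stay as the last step left them, time stands still between calls to the robot, and variables do not carry over. Pictures are saved under pics/ and viewed, at most 10 in all, crops included, and the job is handed in when it is done.

Besides the shell and the picture viewer there is one more tool, called after "Request:" as a command line: name --argument value ..., lists and objects as JSON in quotes. step_arm: Moves the arm, as the interface text tells. Its arguments: {"type":"object","properties":{"deltas":{"type":"array"}},"required":["deltas"]}

```bash
mkdir -p pics
cat > h.py <<'E'
import numpy as np, cv2
from cell import telemetry, camera, workorder, bot
def ray(c,uv):
    p=cv2.undistortPoints(np.array(uv,float).reshape(-1,1,2),np.array(c["mtx"]),np.array(c["distortion"])).reshape(-1,2)
    V=np.array(c["view"]);R=V[:3,:3];t=V[:3,3]
    d=np.c_[p,np.ones(len(p))]@R
    return -R.T@t,d
def onz(c,uv,z):
    o,d=ray(c,uv); return o+d*((z-o[2])/d[:,2])[:,None]
def pix(c,P):
    V=np.array(c["view"])
    return cv2.projectPoints(np.array(P,float).reshape(-1,1,3),cv2.Rodrigues(V[:3,:3])[0],V[:3,3],np.array(c["mtx"]),np.array(c["distortion"]))[0].reshape(-1,2)
E
python3 - <<'E'
from h import *
import pickle
for n in("top","scene"):
    c=camera(n);cv2.imwrite(f"pics/{n}0.png",c["color"]);pickle.dump(c,open(n+"0.pkl","wb"))
    print(n,ray(c,[[320,240]]))
s=telemetry.observe();print({k:np.round(v,3).tolist() for k,v in s.items()},bot.hold_point_z)
E
```

```text
top (array([ 0.46521866, -0.04202466,  1.22921439]), array([[ 0.09040131,  0.01441511, -0.9959873 ]]))
scene (array([ 1.33348291, -0.53225606,  0.86777528]), array([[-0.62258681,  0.41319694, -0.66458532]]))
{'time_s': 0.1, 'joint_positions': [-71.596, 17.987, 2.584, 74.692, 0.0, 82.002], 'qd': [-0.063, -0.162, 0.15, -0.037, 0.028, 0.047], 'joint_torque': [0.002, -48.173, 29.924, 0.013, -0.0, -0.0], 'tool_pos': [0.256, -0.515, 0.23], 'orientation': [[0.896, 0.445, -0.001], [0.445, -0.896, 0.002], [0.0, -0.002, -1.0]], 'contact_force': [0.536, 0.167, 0.045], 'ft_torque': [0.009, 0.049, -0.003], 'finger_force': 0.0, 'gripper_width': 0.996} 0.0187
```

View pics/top0.png

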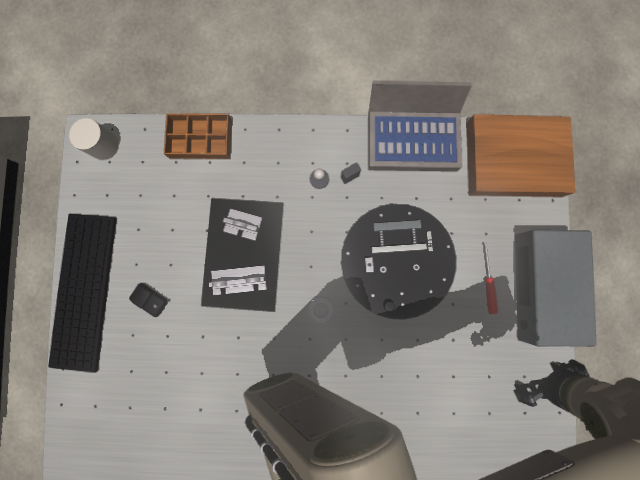

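View pics/scene0.png

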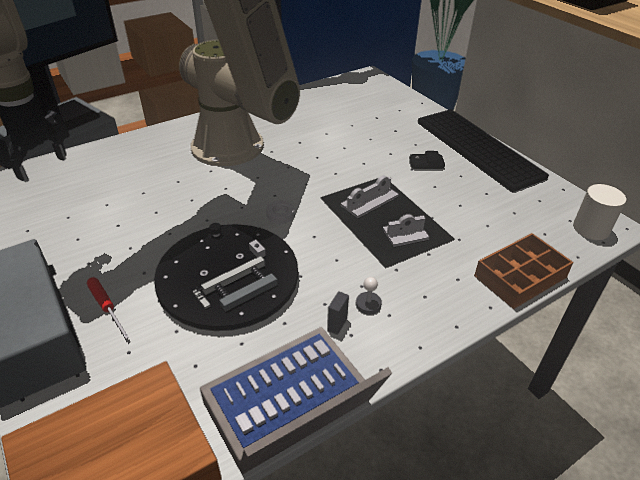

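The top view shows the long bracket near on the mat at about (238,281), the short one at (242,224), and the plate at (399,262) with the fence at (400,248), end stop at (369,265) and gauge at (430,241). In the scene view the bracket is upright at (370,195).

Run:
```python
from h import *
import pickle
c=pickle.load(open("top0.pkl","rb"));g=cv2.cvtColor(c["color"],cv2.COLOR_BGR2GRAY)
print(onz(c,[[320,240]],0))
def blobs(x0,y0,x1,y1,th,z,n):
    m=(g[y0:y1,x0:x1]>th).astype('uint8')
    cs,_=cv2.findContours(m,cv2.RETR_EXTERNAL,cv2.CHAIN_APPROX_NONE)
    for k in cs:
        if len(k)<8: continue
        k=k.reshape(-1,2)+[x0,y0]; P=onz(c,k,z)[:,:2]
        r=cv2.minAreaRect((P*1000).astype(np.float32)); print(n,k.mean(0).round(1),np.round(r[0],1),np.round(r[1],1),round(r[2],1))
blobs(208,262,272,300,110,.014,"br")
blobs(350,215,445,285,110,.045,"fx")
a=cv2.resize(c["color"][205:320,200:450],None,fx=3.2,fy=3.2,interpolation=cv2.INTER_CUBIC)
cv2.imwrite("pics/crop.png",a)
# plate disc
m=(g<60).astype('uint8');
```

```text
[[ 0.57678895 -0.02423401  0.        ]]
br [237.8 285.5] [445.1 204.2] [ 37.1 158.7] 6.9
br [237.7 271.8] [482.1 204.5] [ 24.1 150.3] 7.2
fx [382.7 269.2] [ 495.5 -196.6] [15.8 15.9] 64.1
fx [415.9 266.9] [ 502.5 -287. ] [15.9 14.7] 64.0
fx [369.  264.4] [ 508.2 -159.3] [38.7 20.5] 6.6
fx [430.2 248.3] [ 554.7 -326.4] [11.  11.2] 0.7
fx [398.5 247.8] [ 554.3 -241.1] [ 16.  149.1] 4.5
fx [381.6 242.5] [ 568.1 -193.3] [2.7 8.3] 90.0
fx [429. 237.] [ 586.3 -324. ] [11.  30.5] 89.3
fx [380.8 232.7] [ 595.6 -191.9] [8.3 5.5] 0.8
fx [397.8 225.2] [ 614.6 -235.8] [ 24.1 127.4] 4.7
fx [440.6 219.1] [ 630.1 -350.9] [30.6 33.4] 89.0
fx [353.5 219.6] [ 625.1 -121.8] [36.2 30.3] 0.4
```

View pics/crop.png

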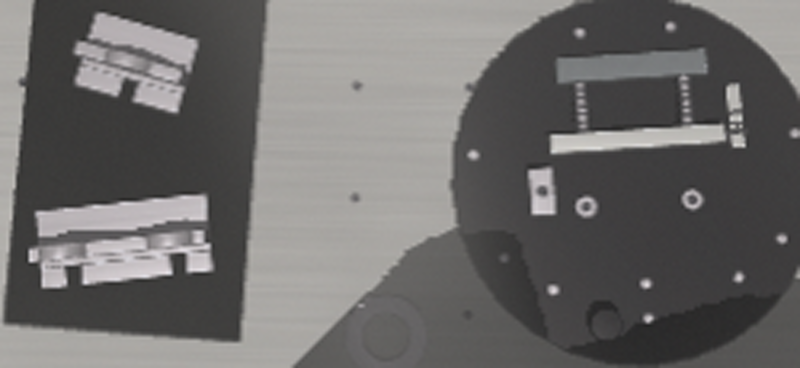

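The enlarged view shows the long bracket's slots toward the robot with a yaw of about +7.1° and its origin near (456,201) mm. From the inserts, the fixture is at about (520,-243) mm with a yaw of 4.4°. I'll turn first, then cross over to the bracket.

Request:
step_arm --deltas '[[-1,[0,0,0],[0,0,-7.07]],[-1,[0,0,0],[0,0,-7.07]],[-1,[0,0,0],[0,0,-7.07]],[-1,[0,0,0],[0,0,-7.07]],[-1,[0,0,0],[0,0,-7.07]],[-1,[0,0,0],[0,0,-7.07]],[-1,[0,0,0],[0,0,-7.07]],[-1,[0,0,0],[0,0,-7.07]],[-1,[0,0,0],[0,0,-7.07]],[-1,[0,0,0],[0,0,-7.07]]]'

```text
time_s: 0.93
tool_pos: [0.2556, -0.5147, 0.2308]
orientation: [[-0.13, 0.992, -0.0], [0.992, 0.13, 0.001], [0.001, -0.0, -1.0]]
contact_force: [-0.1, -0.7, 0.4]
gripper_width: 0.998
finger_force: 0.0
```

Request:
step_arm --deltas '[[-1,[3.43,1.436,0],[0,0,0]],[-1,[3.43,1.436,0],[0,0,0]],[-1,[3.43,1.436,0],[0,0,0]],[-1,[3.43,1.436,0],[0,0,0]],[-1,[3.43,1.436,0],[0,0,0]],[-1,[3.43,1.436,0],[0,0,0]],[-1,[3.43,1.436,0],[0,0,0]],[-1,[3.43,1.436,0],[0,0,0]],[-1,[3.43,1.436,0],[0,0,0]],[-1,[3.43,1.436,0],[0,0,0]],[-1,[3.43,1.436,0],[0,0,0]],[-1,[3.43,1.436,0],[0,0,0]],[-1,[3.43,1.436,0],[0,0,0]],[-1,[3.43,1.436,0],[0,0,0]],[-1,[3.43,1.436,0],[0,0,0]],[-1,[3.43,1.436,0],[0,0,0]],[-1,[3.43,1.436,0],[0,0,0]],[-1,[3.43,1.436,0],[0,0,0]],[-1,[3.43,1.436,0],[0,0,0]],[-1,[3.43,1.436,0],[0,0,0]]]'

```text
time_s: 2.6
tool_pos: [0.4556, 0.2032, 0.2309]
orientation: [[-0.124, 0.992, -0.0], [0.992, 0.124, -0.0], [-0.0, -0.0, -1.0]]
contact_force: [0.9, -0.2, -0.7]
gripper_width: 1.001
finger_force: 0.0
```

```bash
cat >> h.py <<'E'
def st():
    s=telemetry.observe();R=np.array(s["orientation"])
    print("t",round(s["time_s"],2),"tcp",np.round(np.array(s["tool_pos"])*1000,1),"yaw",np.degrees(np.arctan2(R[1,1],R[0,1])).round(2),"z",R[:,2].round(4),"F",np.round(s["contact_force"],2),"M",np.round(s["ft_torque"],2),"w",round(s["gripper_width"],3),"ff",np.round(s["finger_force"],1),"q",np.round(s["joint_positions"],0))
    return s
E
python3 - <<'E'
from h import *
import pickle
st()
c=camera("wrist");pickle.dump(c,open("w1.pkl","wb"));im=c["color"].copy()
a=np.radians(7.1)
def P(x,y,z): return [.4563+x*np.cos(a)-y*np.sin(a),.2013+x*np.sin(a)+y*np.cos(a),z]
for q in pix(c,[P(x,y,.014) for x in(-.03,.038) for y in(-.075,.075)]+[P(0,y,.048) for y in(-.024,.024)]): cv2.circle(im,tuple(int(v) for v in q),3,(0,0,255),1)
cv2.imwrite("pics/w1.png",im)
E
```

```text
t 2.6 tcp [455.6 203.2 230.9] yaw 7.13 z [-4.e-04 -3.e-04 -1.e+00] F [ 0.92 -0.24 -0.72] M [ 0.02 -0.07 -0.07] w 1.001 ff 0.0 q [15. 10. -8. 72. -0. 98.]
```

View pics/w1.png

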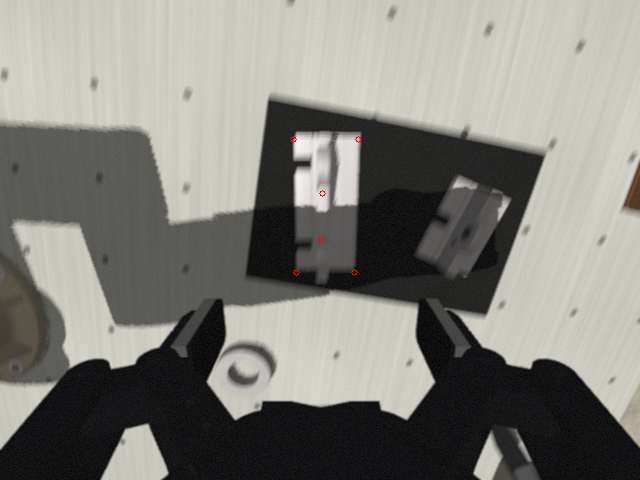

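The projected corners fall within a few pixels of the real bracket corners at (294,132), (361,132) and (356,272), and the web middle is at about (322,215). The tool is well centred, so I'll go down.

Request:
step_arm --deltas '[[-1,[0,0,3.4],[0,0,0]],[-1,[0,0,3.4],[0,0,0]],[-1,[0,0,3.4],[0,0,0]],[-1,[0,0,3.4],[0,0,0]],[-1,[0,0,3.0],[0,0,0]],[-1,[0,0,2.0],[0,0,0]],[-1,[0,0,1.5],[0,0,0]],[-1,[0,0,0.7],[0,0,0]],[-1,[0,0,0.34],[0,0,0]],[-1,[0,0,0],[0,0,0]],[-1,[0,0,0],[0,0,0]]]'

```text
time_s: 3.57
tool_pos: [0.4565, 0.2013, 0.0206]
orientation: [[-0.124, 0.992, 0.001], [0.992, 0.124, 0.0], [0.0, 0.001, -1.0]]
contact_force: [-0.4, -0.7, -0.4]
gripper_width: 0.999
finger_force: 0.0
```

```bash
python3 -c "
from h import *
st()"
```

```text
t 3.57 tcp [456.5 201.3  20.6] yaw 7.1 z [ 1.1e-03  2.0e-04 -1.0e+00] F [-0.42 -0.74 -0.36] M [-0.01  0.02 -0.01] w 0.999 ff 0.0 q [ 15.  19. -28.  43.  -0.  97.]
```

Request:
step_arm --deltas '[[1,[0,0,0],[0,0,0]],[1,[0,0,0],[0,0,0]],[1,[0,0,0],[0,0,0]],[1,[0,0,0],[0,0,0]],[1,[0,0,0],[0,0,0]],[1,[0,0,0],[0,0,0]],[1,[0,0,0],[0,0,0]],[1,[0,0,0],[0,0,0]],[1,[0,0,0],[0,0,0]],[1,[0,0,0],[0,0,0]],[1,[0,0,0],[0,0,0]],[1,[0,0,0],[0,0,0]]]'

```text
time_s: 4.57
tool_pos: [0.4562, 0.2012, 0.0202]
orientation: [[-0.124, 0.992, 0.001], [0.992, 0.124, 0.0], [-0.0, 0.001, -1.0]]
contact_force: [-0.4, 0.2, 5.7]
gripper_width: 0.129
finger_force: 59.9
```

```bash
python3 -c "
from h import *
st()"
```

```text
t 4.57 tcp [456.2 201.2  20.2] yaw 7.1 z [ 7.e-04  0.e+00 -1.e+00] F [-0.45  0.22  5.65] M [-0.06  0.11 -0.01] w 0.129 ff 59.9 q [ 15.  19. -28.  43.  -0.  97.]
```

Request:
step_arm --deltas '[[1,[0,0,-0.2],[0,0,0]],[1,[0,0,-0.5],[0,0,0]],[1,[0,0,-1.0],[0,0,0]],[1,[0,0,-1.5],[0,0,0]],[1,[0,0,-2.0],[0,0,0]],[1,[0,0,-2.0],[0,0,0]],[1,[0,0,-2.0],[0,0,0]],[1,[0,0,-1.5],[0,0,0]],[1,[0,0,-1.0],[0,0,0]],[1,[0,0,-0.3],[0,0,0]],[1,[0,0,0],[0,0,0]],[1,[0,0,0],[0,0,0]],[1,[0,0,0],[0,0,0]]]'

```text
time_s: 5.65
tool_pos: [0.455, 0.2009, 0.1387]
orientation: [[-0.124, 0.992, -0.002], [0.992, 0.124, -0.001], [-0.0, -0.002, -1.0]]
contact_force: [0.3, 1.2, -3.7]
gripper_width: 0.131
finger_force: 58.8
```

Run:
```python
from h import *
s=st()
f=np.radians(4.4);fx=np.array([np.cos(f),np.sin(f)]);fy=np.array([-fx[1],fx[0]])
tgt=np.array([.5203,-.2427])-.018*fx-.008*fy
R=np.array(s["orientation"]);d=np.r_[tgt-np.array(s["tool_pos"])[:2],0]
print(tgt,(R.T@d*100).round(3))
```

```text
t 5.65 tcp [455.  200.9 138.7] yaw 7.1 z [-2.1e-03 -6.0e-04 -1.0e+00] F [ 0.29  1.18 -3.69] M [ 0.   -0.    0.06] w 0.131 ff 58.8 q [ 15.  12. -18.  60.  -0.  97.]
[ 0.5029668  -0.25205736] [-4.5545e+01 -8.4100e-01  1.9000e-02]
```

Request:
step_arm --deltas '[[1,[-0.5,0,0],[0,0,0]],[1,[-1.5,0,0],[0,0,0]],[1,[-2.5,-0.06,0],[0,0,0]],[1,[-3,-0.06,0],[0,0,0]],[1,[-3,-0.06,0],[0,0,0]],[1,[-3,-0.06,0],[0,0,0]],[1,[-3,-0.06,0],[0,0,0]],[1,[-3,-0.06,0],[0,0,0]],[1,[-3,-0.06,0],[0,0,0]],[1,[-3,-0.06,0],[0,0,0]],[1,[-3,-0.06,0],[0,0,0]],[1,[-3,-0.06,0],[0,0,0]],[1,[-3,-0.06,0],[0,0,0]],[1,[-3,-0.06,0],[0,0,0]],[1,[-3,-0.06,0],[0,0,0]],[1,[-2.5,-0.06,0],[0,0,0]],[1,[-1.5,0,0],[0,0,0]],[1,[-0.8,0,0],[0,0,0]],[1,[-0.25,0,0],[0,0,0]]]'

```text
time_s: 7.23
tool_pos: [0.5035, -0.2527, 0.1392]
orientation: [[-0.122, 0.993, -0.001], [0.993, 0.122, 0.001], [0.001, -0.001, -1.0]]
contact_force: [0.3, 0.4, -3.5]
gripper_width: 0.127
finger_force: 58.8
```

Request:
step_arm --deltas '[[1,[0,0,0],[0,0,0.9]],[1,[0,0,0],[0,0,0.9]],[1,[0,0,0],[0,0,0.9]],[1,[0,0,0],[0,0,0]],[1,[0,0,0],[0,0,0]],[1,[0,0,0],[0,0,0]],[1,[0,0,0],[0,0,0]]]'

```text
time_s: 7.82
tool_pos: [0.5039, -0.2515, 0.1401]
orientation: [[-0.077, 0.997, 0.0], [0.997, 0.077, -0.0], [-0.0, 0.0, -1.0]]
contact_force: [0.2, 0.5, -2.4]
gripper_width: 0.13
finger_force: 58.8
```

Run:
```python
from h import *
import pickle
s=st()
f=np.radians(4.4);fx=np.array([np.cos(f),np.sin(f)]);fy=np.array([-fx[1],fx[0]])
d=np.array(s["tool_pos"])[:2]-[.5203,-.2427];print("fixture xy",d@fx,d@fy)
c=camera("wrist");pickle.dump(c,open("w2.pkl","wb"));cv2.imwrite("pics/w2.png",c["color"])
t=np.array(s["tool_pos"]);R=np.array(s["orientation"])
W=lambda x,y,z:list(np.r_[np.array([.5203,-.2427])+x*fx+y*fy,z])
print(pix(c,[W(-.006,.075,.052),W(.0255,-.075,.05),W(.0255,.075,.05),W(-.021,.046,.03)]).round(1))
```

```text
t 7.82 tcp [ 503.9 -251.5  140.1] yaw 4.44 z [ 2.e-04 -2.e-04 -1.e+00] F [ 0.18  0.47 -2.39] M [0.   0.03 0.06] w 0.13 ff 58.8 q [-35.  19.  -9.  62.  -0.  51.]
fixture xy -0.016976175206094703 -0.007506600907144256
[[339.  126.4]
 [374.7 324.4]
 [386.1 126.8]
 [316.6 167.8]]
```

View pics/w2.png

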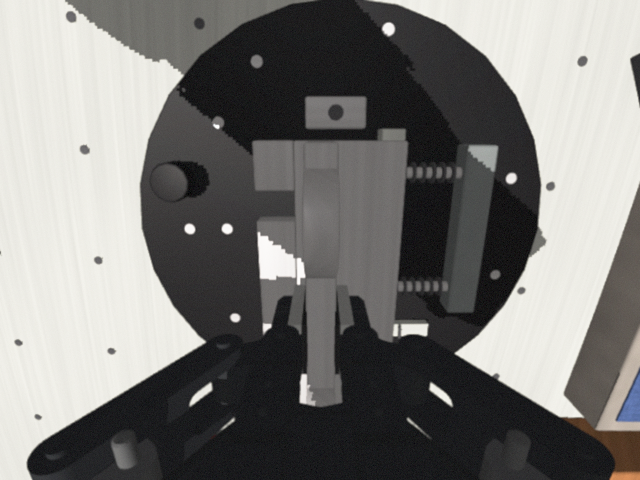

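The end stop face appears at row 129 near column 336. The bracket's +y end is at row 141 and its back edge at about column 405, with the slots away from the fence. The knob at (168,182) is well clear.

Run:
```python
from h import *
import pickle
c=pickle.load(open("w2.pkl","rb"));t=np.array([.5039,-.2515])
f=np.radians(4.4);fx=np.array([np.cos(f),np.sin(f)]);fy=np.array([-fx[1],fx[0]])
for uv,z in (([275,141],.134),([390,141],.134),([405,200],.134),([400,280],.134)):
    d=onz(c,[uv],z)[0,:2]-t;print("bracket rel tcp",uv,(d@fx*1000).round(1),(d@fy*1000).round(1))
for uv,z in (([320,129],.052),([355,129],.052)):
    d=onz(c,[uv],z)[0,:2]-[.5203,-.2427];print("stop fixture",(d@fx*1000).round(1),(d@fy*1000).round(1))
```

```text
bracket rel tcp [275, 141] -20.6 74.5
bracket rel tcp [390, 141] 28.7 74.7
bracket rel tcp [405, 200] 37.1 49.1
bracket rel tcp [400, 280] 37.7 9.7
stop fixture -18.5 73.3
stop fixture 4.6 73.4
```

Request:
step_arm --deltas '[[1,[0,0,0.5],[0,0,0]],[1,[0,0,1.2],[0,0,0]],[1,[0,0,1.8],[0,0,0]],[1,[0,0,1.8],[0,0,0]],[1,[0,0,1.5],[0,0,0]],[1,[0,0,1.0],[0,0,0]],[1,[0,0,0.7],[0,0,0]],[1,[0,0,0.4],[0,0,0]],[1,[0,0,0.1],[0,0,0]],[1,[0,0,0],[0,0,0]],[1,[0,0,0],[0,0,0]],[1,[0,0,0],[0,0,0]],[1,[0,0,0],[0,0,0]]]'

```text
time_s: 8.95
tool_pos: [0.5042, -0.252, 0.0505]
orientation: [[-0.077, 0.997, 0.001], [0.997, 0.077, -0.0], [-0.001, 0.001, -1.0]]
contact_force: [0.3, 0.5, -2.7]
gripper_width: 0.13
finger_force: 58.7
```

```bash
python3 -c "
from h import *
st()"
```

```text
t 8.95 tcp [ 504.2 -252.    50.5] yaw 4.41 z [ 8.e-04 -5.e-04 -1.e+00] F [ 0.26  0.46 -2.69] M [ 0.18 -0.02  0.01] w 0.13 ff 58.7 q [-35.  23. -16.  50.   0.  51.]
```

Request:
step_arm --deltas '[[1,[0,0,0.05],[0,0,0]],[1,[0,0,0.05],[0,0,0]],[1,[0,0,0.05],[0,0,0]],[1,[0,0,0.05],[0,0,0]],[1,[0,0,0.05],[0,0,0]],[1,[0,0,0.05],[0,0,0]],[1,[0,0,0.05],[0,0,0]],[1,[0,0,0],[0,0,0]],[1,[0,0,0],[0,0,0]],[1,[0,0,0],[0,0,0]]]'

```text
time_s: 9.78
tool_pos: [0.5038, -0.252, 0.0463]
orientation: [[-0.077, 0.997, -0.0], [0.997, 0.077, -0.0], [-0.0, -0.0, -1.0]]
contact_force: [0.8, 1.1, -3.3]
gripper_width: 0.128
finger_force: 58.8
```

Request:
step_arm --deltas '[[1,[0,0,0.03],[0,0,0]],[1,[0,0,0.03],[0,0,0]],[1,[0,0,0],[0,0,0]],[1,[0,0,0],[0,0,0]]]'

```text
time_s: 10.12
tool_pos: [0.5039, -0.2519, 0.0462]
orientation: [[-0.077, 0.997, 0.0], [0.997, 0.077, -0.0], [-0.0, 0.0, -1.0]]
contact_force: [-1.5, 1.3, 2.5]
gripper_width: 0.135
finger_force: 59.5
```

```bash
python3 -c "
from h import *
st()"
```

```text
t 10.12 tcp [ 503.9 -251.9   46.2] yaw 4.4 z [ 2.e-04 -4.e-04 -1.e+00] F [-1.55  1.32  2.51] M [ 0.25  0.39 -0.  ] w 0.135 ff 59.5 q [-35.  24. -16.  50.  -0.  51.]
```

Request:
step_arm --deltas '[[1,[0.05,0,0],[0,0,0]],[1,[0.05,0,0],[0,0,0]],[1,[0.05,0,0],[0,0,0]],[1,[0.05,0,0],[0,0,0]],[1,[0.05,0,0],[0,0,0]],[1,[0.05,0,0],[0,0,0]],[1,[0.05,0,0],[0,0,0]],[1,[0.05,0,0],[0,0,0]],[1,[0.05,0,0],[0,0,0]],[1,[0.05,0,0],[0,0,0]],[1,[0,0,0],[0,0,0]],[1,[0,0,0],[0,0,0]]]'

```text
time_s: 11.12
tool_pos: [0.5039, -0.2472, 0.0462]
orientation: [[-0.077, 0.997, 0.001], [0.997, 0.077, -0.001], [-0.001, 0.001, -1.0]]
contact_force: [0.2, -2.5, 5.0]
gripper_width: 0.129
finger_force: 59.9
```

Request:
step_arm --deltas '[[1,[0.04,0,0],[0,0,0]],[1,[0.04,0,0],[0,0,0]],[1,[0,0,0],[0,0,0]],[1,[0,0,0],[0,0,0]]]'

```text
time_s: 11.45
tool_pos: [0.5038, -0.2465, 0.0462]
orientation: [[-0.077, 0.997, 0.001], [0.997, 0.077, -0.001], [-0.001, 0.001, -1.0]]
contact_force: [0.2, -3.4, 6.2]
gripper_width: 0.128
finger_force: 60.0
```

Request:
step_arm --deltas '[[1,[0.03,0,0],[0,0,0]],[1,[0.03,0,0],[0,0,0]],[1,[0,0,0],[0,0,0]],[1,[0,0,0],[0,0,0]]]'

```text
time_s: 11.78
tool_pos: [0.5037, -0.246, 0.0462]
orientation: [[-0.077, 0.997, 0.001], [0.997, 0.077, -0.001], [-0.001, 0.001, -1.0]]
contact_force: [-0.0, -4.2, 6.0]
gripper_width: 0.127
finger_force: 60.0
```

Request:
step_arm --deltas '[[1,[0.03,0,-0.02],[0,0,0]],[1,[0.03,0,0],[0,0,0]],[1,[0,0,0],[0,0,0]],[1,[0,0,0],[0,0,0]]]'

```text
time_s: 12.12
tool_pos: [0.5035, -0.2451, 0.0462]
orientation: [[-0.077, 0.997, 0.0], [0.997, 0.077, -0.001], [-0.001, 0.0, -1.0]]
contact_force: [0.6, -4.5, 5.7]
gripper_width: 0.125
finger_force: 60.0
```

Request:
step_arm --deltas '[[1,[0.03,0,0],[0,0,0]],[1,[0.03,0,0],[0,0,0]],[1,[0,0,0],[0,0,0]],[1,[0,0,0],[0,0,0]]]'

```text
time_s: 12.45
tool_pos: [0.5035, -0.245, 0.0462]
orientation: [[-0.076, 0.997, 0.0], [0.997, 0.076, -0.001], [-0.001, 0.0, -1.0]]
contact_force: [1.4, -5.8, 4.2]
gripper_width: 0.126
finger_force: 59.9
```

Request:
step_arm --deltas '[[1,[0.03,0,0],[0,0,0]],[1,[0.03,0,0],[0,0,0]],[1,[0,0,0],[0,0,0]],[1,[0,0,0],[0,0,0]]]'

```text
time_s: 12.78
tool_pos: [0.5035, -0.245, 0.0462]
orientation: [[-0.076, 0.997, 0.0], [0.997, 0.076, -0.002], [-0.002, 0.0, -1.0]]
contact_force: [0.9, -6.8, 4.7]
gripper_width: 0.13
finger_force: 59.8
```

It stopped at y = -245.0 while the force rose to 6.8 N, so the bracket is against the end stop. Next I'll push toward the fence, slowly.

Request:
step_arm --deltas '[[1,[0,0.06,0],[0,0,0]],[1,[0,0.06,0],[0,0,0]],[1,[0,0.06,0],[0,0,0]],[1,[0,0.06,0],[0,0,0]],[1,[0,0.06,0],[0,0,0]],[1,[0,0.06,0],[0,0,0]],[1,[0,0.06,0],[0,0,0]],[1,[0,0.06,0],[0,0,0]],[1,[0,0.06,0],[0,0,0]],[1,[0,0.06,0],[0,0,0]],[1,[0,0.06,0],[0,0,0]],[1,[0,0.06,0],[0,0,0]],[1,[0,0.06,0],[0,0,0]],[1,[0,0.06,0],[0,0,0]],[1,[0,0.06,0],[0,0,0]],[1,[0,0.06,0],[0,0,0]],[1,[0,0,0],[0,0,0]],[1,[0,0,0],[0,0,0]]]'

```text
time_s: 14.28
tool_pos: [0.5088, -0.2445, 0.0464]
orientation: [[-0.075, 0.997, -0.008], [0.997, 0.075, -0.004], [-0.003, -0.008, -1.0]]
contact_force: [-12.8, -10.1, 14.2]
gripper_width: 0.128
finger_force: 61.3
```

```bash
cat >> h.py <<'E'
f=np.radians(4.4);fx=np.array([np.cos(f),np.sin(f)]);fy=np.array([-fx[1],fx[0]]);F0=np.array([.5203,-.2427])
def fix(p): d=np.array(p)[:2]-F0; return np.round([d@fx*1000,d@fy*1000],1)
E
python3 - <<'E'
from h import *
s=st();print(fix(s["tool_pos"]))
E
```

```text
t 14.28 tcp [ 508.8 -244.5   46.4] yaw 4.3 z [-0.0075 -0.0036 -1.    ] F [-12.78 -10.09  14.17] M [-1.74  2.32  0.26] w 0.128 ff 61.3 q [-34.  24. -16.  50.  -0.  52.]
[-11.6  -1. ]
```

Request:
step_arm --deltas '[[1,[0,0,-0.03],[-0.25,0,0]],[1,[0,0,-0.03],[-0.25,0,0]],[1,[0,0,0],[0,0,0]],[1,[0,0,0],[0,0,0]],[1,[0,0,0],[0,0,0]]]'

```text
time_s: 14.7
tool_pos: [0.5093, -0.2445, 0.0462]
orientation: [[-0.075, 0.997, 0.002], [0.997, 0.075, -0.003], [-0.003, 0.002, -1.0]]
contact_force: [-8.1, -10.6, 7.9]
gripper_width: 0.126
finger_force: 60.5
```

Run:
```python
from h import *
s=st();print(fix(s["tool_pos"]))
```

```text
t 14.7 tcp [ 509.3 -244.5   46.2] yaw 4.3 z [ 0.0017 -0.0027 -1.    ] F [ -8.09 -10.6    7.9 ] M [-1.9   1.91  0.27] w 0.126 ff 60.5 q [-34.  24. -16.  50.  -0.  52.]
[-11.1  -1. ]
```

Request:
step_arm --deltas '[[1,[-0.04,0.06,-0.01],[-0.05,0,0]],[1,[-0.04,0.06,-0.01],[-0.05,0,0]],[1,[0,0.06,0],[-0.05,0,0]],[1,[0,0.06,0],[-0.05,0,0]],[1,[0,0.06,0],[-0.05,0,0]],[1,[0,0.06,0],[-0.05,0,0]],[1,[0,0.06,0],[-0.05,0,0]],[1,[0,0.06,0],[-0.05,0,0]],[1,[0,0,0],[0,0,0]],[1,[0,0,0],[0,0,0]]]'

```text
time_s: 15.53
tool_pos: [0.5119, -0.2443, 0.0462]
orientation: [[-0.075, 0.997, 0.004], [0.997, 0.075, -0.001], [-0.002, 0.004, -1.0]]
contact_force: [-15.1, -9.4, 11.9]
gripper_width: 0.13
finger_force: 61.0
```

Run:
```python
from h import *
s=st();print(fix(s["tool_pos"]))
```

```text
t 15.53 tcp [ 511.9 -244.3   46.2] yaw 4.28 z [ 0.0044 -0.0014 -1.    ] F [-15.12  -9.35  11.94] M [-1.75  3.17  0.24] w 0.13 ff 61.0 q [-34.  24. -16.  50.   0.  52.]
[-8.5 -1. ]
```

Request:
step_arm --deltas '[[1,[-0.05,0,-0.03],[0.1,0,0]],[1,[-0.05,0,-0.03],[0.1,0,0]],[1,[0,0,0],[0,0,0]],[1,[0,0,0],[0,0,0]],[1,[0,0,0],[0,0,0]]]'

```text
time_s: 15.95
tool_pos: [0.512, -0.2442, 0.0462]
orientation: [[-0.075, 0.997, 0.001], [0.997, 0.075, 0.001], [0.0, 0.001, -1.0]]
contact_force: [-13.1, -7.6, 8.2]
gripper_width: 0.13
finger_force: 60.6
```

Run:
```python
from h import *
s=st();print(fix(s["tool_pos"]))
```

```text
t 15.95 tcp [ 512.  -244.2   46.2] yaw 4.32 z [ 1.e-03  5.e-04 -1.e+00] F [-13.11  -7.56   8.19] M [-1.39  2.66  0.23] w 0.13 ff 60.6 q [-34.  24. -16.  50.   0.  52.]
[-8.4 -0.9]
```

Request:
step_arm --deltas '[[1,[0,0.03,-0.03],[0,0,0]],[1,[0,0.05,-0.03],[0,0,0]],[1,[0,0.06,0],[-0.05,0,0]],[1,[0,0.06,0],[-0.05,0,0]],[1,[0,0.06,-0.01],[-0.05,0,0]],[1,[0,0.06,0],[-0.05,0,0]],[1,[0,0.06,-0.01],[-0.05,0,0]],[1,[0,0.06,0],[0,0,0]],[1,[0,0.06,0],[0,0,0]],[1,[0,0,0],[0,0,0]],[1,[0,0,0],[0,0,0]]]'

```text
time_s: 16.87
tool_pos: [0.5158, -0.244, 0.0462]
orientation: [[-0.075, 0.997, 0.003], [0.997, 0.075, 0.001], [0.001, 0.003, -1.0]]
contact_force: [-14.1, -8.9, 6.3]
gripper_width: 0.13
finger_force: 60.2
```

Run:
```python
from h import *
s=st();print(fix(s["tool_pos"]))
c=camera("top");g=cv2.resize(c["color"][225:285,355:445],None,fx=8,fy=8,interpolation=cv2.INTER_CUBIC);cv2.imwrite("pics/t2.png",g)
```

```text
t 16.87 tcp [ 515.8 -244.    46.2] yaw 4.3 z [ 2.8e-03  8.0e-04 -1.0e+00] F [-14.14  -8.88   6.33] M [-1.76  3.04  0.29] w 0.13 ff 60.2 q [-33.  24. -15.  50.   0.  52.]
[-4.5 -0.9]
```

View pics/t2.png

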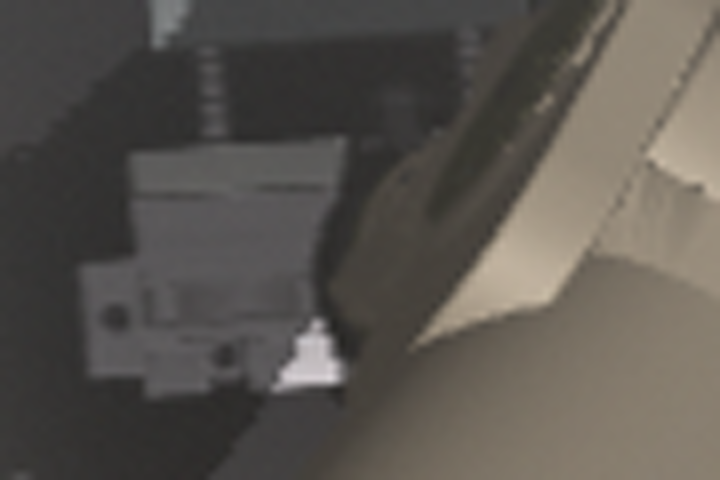

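The bracket lies flush against the fence (seam at row 190) and the end stop (left, column 145). The arm hides the gauge here. I'll push the remaining ~4.5 mm and check the pointer from the scene camera.

Request:
step_arm --deltas '[[1,[0,0.06,-0.01],[-0.05,0,0]],[1,[0,0.06,0],[0,0,0]],[1,[0,0.06,-0.01],[-0.05,0,0]],[1,[0,0.06,0],[0,0,0]],[1,[0,0.06,-0.01],[-0.05,0,0]],[1,[0,0.06,0],[0,0,0]],[1,[0,0.05,0],[0,0,0]],[1,[0,0.04,0],[0,0,0]],[1,[0,0,0],[0,0,0]],[1,[0,0,0],[0,0,0]]]'

```text
time_s: 17.75
tool_pos: [0.5191, -0.2437, 0.0462]
orientation: [[-0.074, 0.997, 0.003], [0.997, 0.074, 0.001], [0.001, 0.003, -1.0]]
contact_force: [-17.4, -9.2, 6.3]
gripper_width: 0.129
finger_force: 60.4
```

Run:
```python
from h import *
import pickle
s=st();print(fix(s["tool_pos"]))
c=camera("scene");pickle.dump(c,open("s3.pkl","wb"))
W=lambda x,y,z:list(np.r_[F0+x*fx+y*fy,z])
p=pix(c,[W(.0255+.0125,-.088,.038),W(.0255,-.075,.05),W(.038,-.075,.05)]);print(p.round(1))
u,v=p[0].astype(int)
a=c["color"][v-35:v+35,u-30:u+65];cv2.imwrite("pics/s3.png",cv2.convertScaleAbs(cv2.resize(a,None,fx=8,fy=8,interpolation=cv2.INTER_CUBIC),alpha=1.5));print(u-30,v-35)
```

```text
t 17.75 tcp [ 519.1 -243.7   46.2] yaw 4.27 z [ 2.9e-03  8.0e-04 -1.0e+00] F [-17.39  -9.17   6.3 ] M [-1.97  3.58  0.3 ] w 0.129 ff 60.4 q [-33.  25. -15.  50.   0.  52.]
[-1.3 -0.9]
[[198.5 294.3]
 [200.4 284.2]
 [203.2 287.7]]
168 259
```

View pics/s3.png

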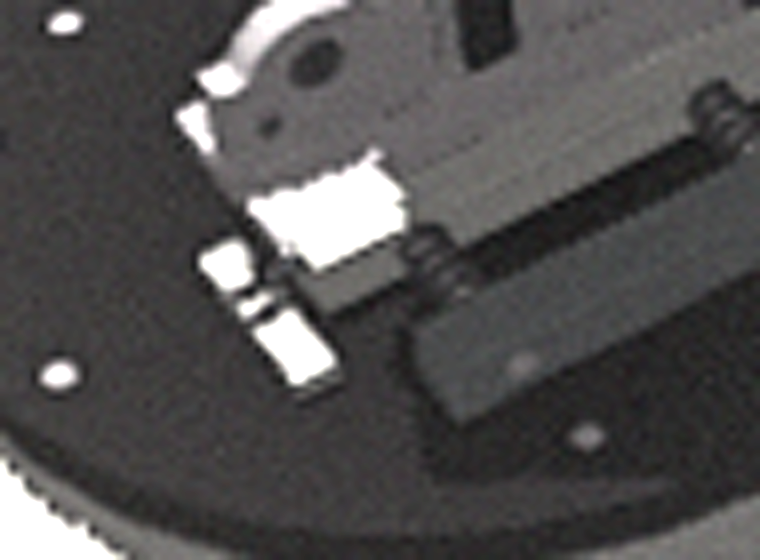

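The scene crop shows the pointer pin at about (275,265), close to the two marks at (250,285) and (268,312), but it is too coarse to judge. The wrist camera will measure the fence-to-housing gap, since both tops are at z = 0.05.

Run:
```python
from h import *
import pickle
s=telemetry.observe();c=camera("wrist");pickle.dump(c,open("w3.pkl","wb"))
im=cv2.convertScaleAbs(c["color"],alpha=1.6)
cv2.imwrite("pics/w3.png",im)
W=lambda x,y,z:list(np.r_[F0+x*fx+y*fy,z])
print(pix(c,[W(.038,.04,.05),W(.054,.04,.05),W(.085,.04,.05),W(.038,-.088,.038)]).round(1))
```

```text
[[414.  222.7]
 [450.7 222.7]
 [520.4 222.7]
 [389.1 428.4]]
```

View pics/w3.png

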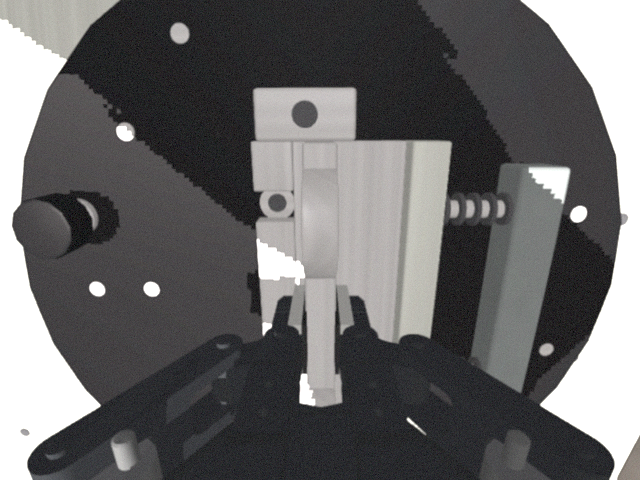

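The bracket sits flush against the fence and end stop, with the insert visible in the slot at (277,203). The fence top spans columns ~410-446, and the housing's top edge is near 520. I'll take the edges from an intensity profile.

Run:
```python
from h import *
import pickle
c=pickle.load(open("w3.pkl","rb"));g=cv2.cvtColor(c["color"],cv2.COLOR_BGR2GRAY).astype(float)
for v in (185,240,270):
    r=cv2.blur(g,(1,5))[v]
    d=np.r_[0,(r[2:]-r[:-2])/2,0]
    for i in range(380,560):
        if abs(d[i])>3 and abs(d[i])==max(abs(d[i-3:i+4])): print(v,i,d[i].round(1),"xf@.05",fix(onz(c,[[i,v]],.05)[0]),end=" | ")
    print()
print("fence +y end corner top", fix(onz(c,[[450,142]],.05)[0]))
```

```text
185 403 -10.2 xf@.05 [32.1 56.2] | 185 410 10.1 xf@.05 [35.  56.2] | 185 447 -41.7 xf@.05 [50.6 56.3] | 185 473 3.4 xf@.05 [61.6 56.3] | 185 497 13.7 xf@.05 [71.9 56.4] | 185 519 4.2 xf@.05 [81.5 56.4] | 185 537 4.8 xf@.05 [89.3 56.5] | 185 543 28.4 xf@.05 [92.  56.5] | 
240 399 -11.4 xf@.05 [32.  32.2] | 240 406 10.9 xf@.05 [35.1 32.2] | 240 441 -37.8 xf@.05 [50.6 32.2] | 240 484 -3.3 xf@.05 [69.8 32.1] | 240 489 15.8 xf@.05 [72.1 32.1] | 240 510 4.6 xf@.05 [81.7 32.1] | 240 556 -19.9 xf@.05 [102.9  32. ] | 
270 397 -11.3 xf@.05 [32.1 18. ] | 270 404 10.7 xf@.05 [35.3 18. ] | 270 438 -33.6 xf@.05 [50.8 17.9] | 270 484 13.6 xf@.05 [72.  17.8] | 270 504 4.2 xf@.05 [81.3 17.7] | 270 549 -20.8 xf@.05 [102.7  17.6] | 
fence +y end corner top [50.  73.6]
```

Run:
```python
from h import *
import pickle
c0=pickle.load(open("top0.pkl","rb"));c=camera("top");pickle.dump(c,open("top3.pkl","wb"))
for n,cc in(("t0",c0),("now",c)):
    g=cv2.cvtColor(cc["color"],cv2.COLOR_BGR2GRAY).astype(float);L=[];B=[]
    for u in list(range(375,380))+list(range(385,394)):
        for out,(lo,hi),s in((L,(236,252),1),(B,(222,236),-1)):
            r=g[lo:hi,u];d=np.diff(r)*s;i=int(d.argmax());w=np.clip(d[max(i-1,0):i+2],0,None)
            v=lo+.5+(w*np.arange(max(i-1,0),max(i-1,0)+len(w))).sum()/w.sum()
            out.append(fix(onz(cc,[[u,v]],.05)[0])[0])
    print(n,"fence back",np.median(L),np.std(L).round(2),"housing front",np.median(B),np.std(B).round(2))
s=st();print(fix(s["tool_pos"]))
```

```text
t0 fence back 41.150000000000006 0.49 housing front 85.0 0.44
now fence back 53.35 0.38 housing front 84.65 4.93
t 17.9 tcp [ 519.1 -243.7   46.2] yaw 4.27 z [ 2.9e-03  8.0e-04 -1.0e+00] F [-17.06  -9.47   5.75] M [-1.94  3.58  0.25] w 0.129 ff 60.4 q [-33.  25. -15.  50.   0.  52.]
[-1.3 -0.9]
```

The fence has moved 12.2 mm by the top view and about 12.3 mm by the wrist view, which is about 10 N. I'll hold there.

Request:
step_arm --deltas '[[1,[0,0,0],[0,0,0]],[1,[0,0,0],[0,0,0]],[1,[0,0,0],[0,0,0]],[1,[0,0,0],[0,0,0]],[1,[0,0,0],[0,0,0]],[1,[0,0,0],[0,0,0]],[1,[0,0,0],[0,0,0]],[1,[0,0,0],[0,0,0]],[1,[0,0,0],[0,0,0]],[1,[0,0,0],[0,0,0]],[1,[0,0,0],[0,0,0]],[1,[0,0,0],[0,0,0]],[1,[0,0,0],[0,0,0]],[1,[0,0,0],[0,0,0]],[1,[0,0,0],[0,0,0]],[1,[0,0,0],[0,0,0]]]'

```text
time_s: 19.23
tool_pos: [0.5191, -0.2437, 0.0462]
orientation: [[-0.074, 0.997, 0.003], [0.997, 0.074, 0.001], [0.001, 0.003, -1.0]]
contact_force: [-17.5, -9.7, 5.0]
gripper_width: 0.129
finger_force: 60.4
```

Request:
step_arm --deltas '[[1,[0,0,0],[0,0,0]],[1,[0,0,0],[0,0,0]],[1,[0,0,0],[0,0,0]],[1,[0,0,0],[0,0,0]],[1,[0,0,0],[0,0,0]],[1,[0,0,0],[0,0,0]],[1,[0,0,0],[0,0,0]],[1,[0,0,0],[0,0,0]],[1,[0,0,0],[0,0,0]],[1,[0,0,0],[0,0,0]],[1,[0,0,0],[0,0,0]],[1,[0,0,0],[0,0,0]],[1,[0,0,0],[0,0,0]],[1,[0,0,0],[0,0,0]],[1,[0,0,0],[0,0,0]],[1,[0,0,0],[0,0,0]]]'

```text
time_s: 20.57
tool_pos: [0.5191, -0.2437, 0.0462]
orientation: [[-0.074, 0.997, 0.003], [0.997, 0.074, 0.001], [0.001, 0.003, -1.0]]
contact_force: [-17.0, -8.3, 6.3]
gripper_width: 0.13
finger_force: 60.4
```

Run:
```python
from h import *
s=st();p=fix(s["tool_pos"]);print(p)
if abs(p[0]+1.3)<.6 and s["finger_force"]>50: print(workorder.sign_off())
```

```text
t 20.57 tcp [ 519.1 -243.7   46.2] yaw 4.27 z [ 2.9e-03  8.0e-04 -1.0e+00] F [-17.02  -8.32   6.3 ] M [-1.9   3.64  0.25] w 0.13 ff 60.4 q [-33.  25. -15.  50.   0.  52.]
[-1.3 -0.9]
the job is handed in; nothing more can be done
None
```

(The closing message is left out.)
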